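Fit the side tray to the painter's stand and set out the red jar

TASK

Slide the yellow side tray's square hub down over the upright post of the stand until it is fully home, with its arm lying between the two red cheeks; lower it in the hand, do not let it drop. Then gently stand the red-lidded paint jar upright on the tray and let go, leaving the other things on the table where they are.

Things in the scene. Friction and masses are not known exactly. Their poses are not given: they have to be found in the camera images.
- stand: dark steel stand fixed to the table: base plate 130 x 100 x 12 mm, a 50 mm square pillar and on it a bright upright post on the body's z axis. Origin on that axis at table height. Towards +x a level saddle, 50 mm wide, flush with the pillar top, reaches 85 mm from the axis; on it two red cheeks, 26 to 50 mm from the axis, 12 mm high, leave a 22 mm wide slot centred on x.
- post_seat (a point): centre of the pillar top at the foot of the post, 60 mm above the table: where the centre of the hub's underside ends up. Axes as the stand.
- post_top (a point): tip of the post, 78 mm above the seat. The post is 21 mm in diameter, its top 7 mm tapering to 11 mm.
- side_tray: loose tray on an arm, 0.38 kg, lying flat on the table, level underneath. Aluminium hub 40 x 40 mm, 70 mm tall, with a 25 mm round bore right through; from its foot an arm 16 mm wide, 14 mm high runs along +x to a yellow tray, 110 x 110 mm, rims 14 mm high. Origin: bore axis at the hub's underside, z up. Fitted, its +x lies along the stand's +x.
- hub_top (a point): centre of the hub's top, on the bore axis, 70 mm above the hub's underside. The upper 55 mm of the hub is free to grip on its flats across the arm (along y). When the hub is home the post stands 8 mm proud of it.
- tray_floor (a point): middle of the yellow tray's upper floor face, 110 mm along +x from the bore axis and 5 mm above the tray's underside; the floor inside the rims is 102 x 102 mm. Fitted, it is 65 mm above the table. Axes as the side tray.
- jar_red: loose red paint jar with a red lid, standing on the table, about 0.25 kg: body 60 mm in diameter up to 60 mm height, a shoulder above it, then the 53 mm lid; 90 mm tall in all. Origin at the centre of its underside, z up.
- jar_blue: a bystander: jar of the same size, blue with a white lid. Origin at the centre of its underside.
- jar_green: a bystander: jar of the same size, green with a white lid. Origin at the centre of its underside.
- tape_roll: a bystander: roll of paper tape lying flat, 90 mm across, 25 mm high, near the table's left. Origin at the centre of its underside.
- tin: a bystander: closed brass tin, 70 mm across, 50 mm high, on the right. Origin at the centre of its underside.
- brush: a bystander: paint brush about 190 mm long lying flat to the right of the drawing board. Origin below its middle.
- palette_knife: a bystander: palette knife about 200 mm long lying flat on the right, nearer the robot than the jars. Origin below its middle.

How it is judged (in metres and radians):
On the way, in this order (a step that is already met when the one before it is completed fails the run):
1. the side tray is fully home on the post, its arm between the red cheeks, and let go (horizontal distance between side_tray and post_seat below 0.005 m and z of side_tray in the frame of post_seat below 0.004 m and x of tray_floor in the frame of stand above 0.095 m and angle between side_tray's own z axis and vertical below 0.06 rad and contact force between the fingers and side_tray below 0.1 N), for 0.2 s.
2. the red jar stands on the tray (horizontal distance between jar_red and tray_floor below 0.035 m and z of jar_red in the frame of tray_floor below 0.005 m and angle between jar_red's own z axis and vertical below 0.09 rad), for 0.2 s.
At the end, for the whole second after the job is handed in: Hub home on the post (within 4 mm of the seat, axes within 5 mm, upright within 0.06 rad), arm between the red cheeks; red jar upright (within 0.09 rad) on the tray floor within 35 mm of its middle, not on a rim; both at rest (all of step 2 and horizontal distance between side_tray and post_seat below 0.005 m and z of side_tray in the frame of post_seat below 0.004 m and x of tray_floor in the frame of stand above 0.095 m and angle between side_tray's own z axis and vertical below 0.06 rad and linear speed of each of jar_red, side_tray below 0.02 m/s); the robot touches nothing.
It fails at once if the side tray was let drop down the post (about 10 mm or more) (horizontal distance between side_tray and post_seat below 0.03 m and linear speed of side_tray above 0.45 m/s and contact force between the fingers and side_tray below 0.1 N).
It fails at once if the red jar was dropped (about 18 mm or more) (linear speed of jar_red above 0.6 m/s and contact force between the fingers and jar_red below 0.1 N).
It fails at once if a bystander was moved by more than 30 mm (distance of any of jar_blue, jar_green, tape_roll, tin, brush, palette_knife from where it was at the start of the episode above 0.03 m).
It also fails if it takes over 69 s, if anything falls off the work surface, if the arm or the gripper's body presses on something with over 40 N, if the wrist force passes 120 N, or if a joint passes its speed limit or range.

ROBOT

A 6-joint arm with a two-finger parallel gripper is mounted at the origin on the work surface. World frame = base frame: x ahead of the robot, y to its left, z up, the work surface at z = 0. Lengths are in mm, angles in rad, forces in N, time in s.
With the tool pointing down it reaches from about 250 to 775 mm from the base axis. Payload 8.9 kg.
Tool frame: the origin (TCP) lies at the very end of the fingers, on their centre line; the grasp point (between the pads) lies manip.tcp_to_grasp behind it (manip.tcp_to_grasp is the distance from the TCP to the grasp point, in mm); z points along the fingers, y is the line along which they close (so a half turn about z gives the same grasp; the last joint's range is limited). The gripper opens to 85 mm and grips with 20 to 120 N. Pads are 22 mm wide; open, the fingers measure 114 mm over their backs; the gripper's body (76 mm by 85 mm) begins 54 mm behind the grasp point. The pads swing forward as they close: fully open they stand 13 mm farther back than shut.
Start: joints at [-1.281, 0.291, -0.153, 1.127, 0, 1.431], TCP at [218.286, -477.467, 231.305] pointing down, gripper open.
Joint ranges: [-2.52, 2.52], [-0.91, 1.74], [-1.3, 1.37], [-1.96, 2.02], [-1.52, 1.47], [-3.14, 3.14]. Speed limits (rad/s): [2.22, 2.22, 2.79, 3.14, 3.14, 3.14].

INTERFACE

Orientations are given as a unit quaternion [w, x, y, z].
In Python, from station import manip gives the robot as it stands.
- The arm moves only by the shell command python3 shift.py 'ROWS' [OPENING] [FORCE]. ROWS is a JSON list of rows, 1 to 20 of them, each an object with the fields sx, sy, sz (the shift in mm), spin (a turn about the tool's z in rad); a field left out counts as zero; each row is the pose to reach, as a shift and turn from the pose commanded when the command began, along the tool's axes at that moment; what a row does not reach only later rows make up. A row lasts 1/8 s, in which the tool goes at most 62.5 mm and 0.188 rad, less where a joint would pass 70% of its speed; a pose out of reach is approached as far as the arm can. OPENING is the opening from 0.0 (shut) to 1.0 (fully open), set as the command begins (- or left out keeps the last). The fingers move at their own pace and stop on an object; FORCE is the grip in N (left out, the last holds). Time passes only in rows, so rows that do not move let the fingers close. It prints the time, the measured TCP pose, the force, the opening and the grip force at its end. Input that does not fit is refused with a message, and nothing moves.
- manip.get_obs(): the state, without advancing time (a new reading comes with each control period).
- manip.get_image(name): name is "scene" or "top" or "wrist"; returns the picture (420x560x3 uint8, red, green, blue); there is no depth.
- manip.camera_info(name): a dict with "camera_matrix" (3x3 intrinsics, pixels), "R" (3x3) and "t" (3): a world point X has camera coordinates R X + t; the wrist camera has in their place "mount" (4x4, takes a point from camera to tool coordinates, whose origin is the TCP and whose axes are the flange's). Camera axes: x right, y down, z forward; pixel columns grow to the right and rows downward; lengths in mm; the calibration is good to about 2 mm. The wrist camera is an equidistant fisheye: a pixel r from the principal point sees the ray r / f radians off the axis. A picture is of the moment at which its call begins: read the wrist's pose just before it. camera_info takes no time and is no camera call.
- manip.finish_job(): hands the job in; it is judged then, once.
The state is a dict: "time_s": time; "joints": joint angles; "joint_vel": joint speeds; "joint_torque": joint torques, N m; "ee_pos": TCP position; "eef_rot": TCP orientation; "force": force on the tool from outside, world axes, zero at the start; "wrist_torque": the same for the moment, N m; "gripper_width": opening from 0.0 (shut) to 1.0 (fully open); "finger_force": force on a finger pad.
Only numpy, scipy, OpenCV 4.12 (cv2) and the standard library are available. Lean on these libraries where they do the work, as an engineer would, in place of code of your own. Each camera call takes 0.05 s, during which the arm holds its last target. There are 200 camera calls.

## Working session

There is one attempt and no reset: what is moved stays moved. The work goes in short steps, Python scripts to look and compute and a shell command to move; the robot and the scene stay as the last step left them, time stands still between calls to the robot, and variables do not carry over. Pictures are saved under pics/ and viewed, at most 10 in all, crops included, and the job is handed in when it is done.

```bash
ls; mkdir -p pics
python3 - <<'E'
from station import manip
import cv2
print(manip.tcp_to_grasp, manip.get_obs())
for n in ("scene","top","wrist"):
    im=manip.get_image(n); cv2.imwrite(f"pics/{n}0.png",im[:,:,::-1]); print(n,manip.camera_info(n))
E
```

```text
pics
shift.py
station.py
18.700000000000003 {'time_s': 0.0, 'joints': array([-1.28131610e+00,  2.91252896e-01, -1.54133518e-01,  1.12670805e+00,
       -1.25092331e-05,  1.43148889e+00]), 'joint_vel': array([-0.00021548,  0.00029511,  0.00102165,  0.00028716, -0.00053073,
        0.00025027]), 'joint_torque': array([ 7.52414853e-04, -5.37144542e+01,  3.31368184e+01,  1.61077478e-02,
       -1.41071046e-04,  1.60922940e-05]), 'ee_pos': array([ 218.14632757, -477.04279781,  230.74385362]), 'eef_rot': array([-6.46771303e-04,  9.77105332e-01,  2.12755138e-01, -5.49274857e-05]), 'force': array([0.70245471, 0.04335036, 0.08979349]), 'wrist_torque': array([ 0.00524056, -0.02310031, -0.02091287]), 'finger_force': 0.0, 'gripper_width': 0.9965836351199318}
scene {'camera_matrix': array([[541.80411774,   0.        , 278.63380196],
       [  0.        , 541.80411774, 208.78356575],
       [  0.        ,   0.        ,   1.        ]]), 'R': array([[-0.86543424,  0.50101702,  0.00234913],
       [ 0.36387435,  0.63174942, -0.68446193],
       [-0.34441114, -0.591502  , -0.72904482]]), 't': array([ 
[... 262 characters left out ...]
-0.0088662 ],
       [-0.98556478, -0.00801547, -0.16910889],
       [ 0.1690233 ,  0.0103707 , -0.98555749]]), 't': array([   1.87148579,  525.48120564, 1719.41708247])}
wrist {'camera_matrix': array([[325.1922621 ,   0.        , 278.00946991],
       [  0.        , 325.1922621 , 207.13357054],
       [  0.        ,   0.        ,   1.        ]]), 'mount': array([[-5.02325504e-04, -9.47051371e-01, -3.21081686e-01,
         8.32352794e+01],
       [ 9.99999753e-01, -3.17659492e-04, -6.27521068e-04,
        -3.81647633e-01],
       [ 4.92300042e-04, -3.21081921e-01,  9.47051296e-01,
        -1.41705058e+02],
       [ 0.00000000e+00,  0.00000000e+00,  0.00000000e+00,
         1.00000000e+00]])}
```

View pics/top0.png

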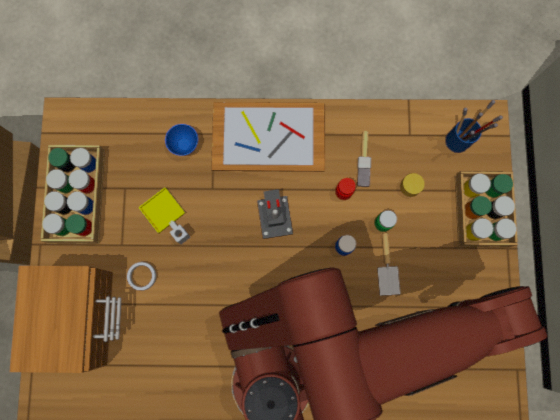

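View pics/scene0.png

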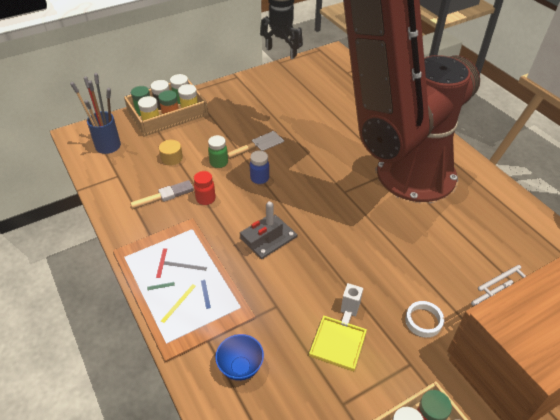

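Top view: stand at about (275,214), hub (178,234), yellow tray (162,210), red jar (346,188), blue (346,245), green (386,221). I'll enlarge the parts that matter.

```bash
python3 - <<'E'
import cv2,numpy as np
t=cv2.imread("pics/top0.png");s=cv2.imread("pics/scene0.png")
def c(im,x,y,w,h,k): return cv2.resize(im[y:y+h,x:x+w],None,fx=k,fy=k,interpolation=cv2.INTER_CUBIC)
a=c(t,130,180,66,50,6); 
A=[c(t,132,184,66,66,4.5),c(t,245,182,66,66,4.5),c(s,305,280,66,90,3.3333),c(s,236,196,66,66,4.5)]
A=[cv2.resize(x,(390,297)) if 0 else x for x in A]
out=np.zeros((600,800,3),np.uint8)
for im,(X,Y) in zip(A,[(0,0),(400,0),(0,300),(400,300)]): 
    h,w=im.shape[:2]; out[Y:Y+h,X:X+w]=im[:600-Y,:800-X]
cv2.imwrite("pics/crops.png",out)
E
cat > h.py <<'E'
from station import manip
import numpy as np
from scipy.spatial.transform import Rotation as Ro
def ray(n,u,v,st=None):
    c=manip.camera_info(n);K=c["camera_matrix"]
    x=(u-K[0,2])/K[0,0];y=(v-K[1,2])/K[1,1]
    if n!="wrist":
        R=c["R"];return -R.T@c["t"],R.T@np.array([x,y,1])/np.linalg.norm([x,y,1])
    r=np.hypot(x,y);d=np.array([x/r*np.sin(r),y/r*np.sin(r),np.cos(r)]) if r>0 else np.array([0,0,1.])
    p,q=st;R=Ro.from_quat(np.roll(q,-1)).as_matrix();M=c["mount"]
    return p+R@M[:3,3],R@M[:3,:3]@d
def tri(rays):
    A=0;b=0
    for o,d in rays:
        P=np.eye(3)-np.outer(d,d);A=A+P;b=b+P@o
    X=np.linalg.solve(A,b);return X,[np.linalg.norm(np.cross(X-o,d)) for o,d in rays]
def plane(r,z): o,d=r;return o+d*(z-o[2])/d[2]
def proj(X,st):
    c=manip.camera_info("wrist");K=c["camera_matrix"];p,q=st
    R=Ro.from_quat(np.roll(q,-1)).as_matrix();M=c["mount"]
    Y=M[:3,:3].T@(R.T@(np.asarray(X)-p)-M[:3,3]);a=np.hypot(Y[0],Y[1]);th=np.arctan2(a,Y[2])
    return K[:2,2]+K[0,0]*th*Y[:2]/a
def state():
    o=manip.get_obs();return o["ee_pos"],o["eef_rot"]
E
python3 - <<'E'
from h import *
np.set_printoptions(precision=1,suppress=True)
for n,a,b in [("hub",(178,233),(353,291)),("post",(276,208),(269,204)),("red",(346,186),(204,178)),("blue",(347,241),(260,158)),("green",(387,217),(217,143))]:
    print(n,tri([ray("top",*a),ray("scene",*b)]))
print(plane(ray("top",162,210),5),plane(ray("scene",339,342),5))
E
```

```text
hub (array([465.3, 300.6,  69. ]), [np.float64(0.24790119407547775), np.float64(0.24790119407550923)])
post (array([532.3,  -7.2, 134. ]), [np.float64(5.2050276757466225), np.float64(5.20502767574666)])
red (array([ 618.4, -232.5,   83.1]), [np.float64(0.9853157972374611), np.float64(0.9853157972376653)])
blue (array([ 438.4, -230.5,   83.7]), [np.float64(5.1406091272049625), np.float64(5.140609127205151)])
green (array([ 517.9, -359.5,   81.5]), [np.float64(2.8654142715202875), np.float64(2.86541427152014)])
[551.  368.2   5. ] [548.4 371.4   5. ]
```

View pics/crops.png

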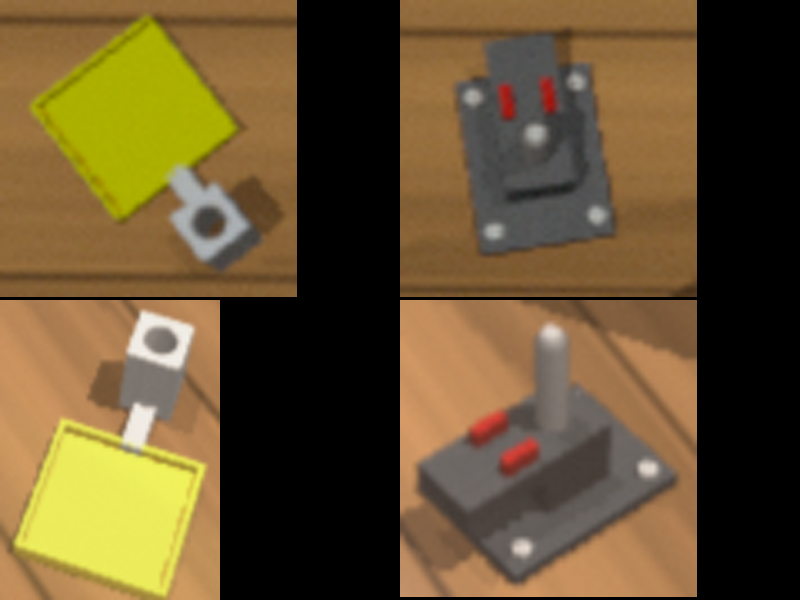

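Crops: bore centre at top (178.2,233.1) and scene (353,292); post tip at top (275.2,211.6) and scene (269.3,202.7). Stand yaw is about +0.14 and tray yaw about 0.66. Next I'll move over the stand for wrist views.

```bash
python3 - <<'E'
from h import *
np.set_printoptions(precision=1,suppress=True)
print(tri([ray("top",275.2,211.6),ray("scene",269.3,202.7)]),tri([ray("top",178.2,233.1),ray("scene",353,292.3)]))
E
python3 shift.py '[{"sx":407, "sy":-333, "sz":-20, "spin":-2.85}, {"sx":407, "sy":-333, "sz":-20, "spin":-2.85}, {"sx":407, "sy":-333, "sz":-20, "spin":-2.85}, {"sx":407, "sy":-333, "sz":-20, "spin":-2.85}, {"sx":407, "sy":-333, "sz":-20, "spin":-2.85}, {"sx":407, "sy":-333, "sz":-20, "spin":-2.85}, {"sx":407, "sy":-333, "sz":-20, "spin":-2.85}, {"sx":407, "sy":-333, "sz":-20, "spin":-2.85}, {"sx":407, "sy":-333, "sz":-20, "spin":-2.85}, {"sx":407, "sy":-333, "sz":-20, "spin":-2.85}, {"sx":407, "sy":-333, "sz":-20, "spin":-2.85}, {"sx":407, "sy":-333, "sz":-20, "spin":-2.85}, {"sx":407, "sy":-333, "sz":-20, "spin":-2.85}, {"sx":407, "sy":-333, "sz":-20, "spin":-2.85}, {"sx":407, "sy":-333, "sz":-20, "spin":-2.85}, {"sx":407, "sy":-333, "sz":-20, "spin":-2.85}, {"sx":407, "sy":-333, "sz":-20, "spin":-2.85}, {"sx":407, "sy":-333, "sz":-20, "spin":-2.85}]' 1.0
python3 - <<'E'
from h import *
import cv2,pickle
st=state();im=manip.get_image("wrist");cv2.imwrite("pics/w1.png",im[:,:,::-1]);pickle.dump(st,open("pics/w1.pkl","wb"));print(st)
E
```

```text
(array([525.3,  -7.9, 133.3]), [np.float64(0.12335319304668171), np.float64(0.12335319304669402)]) (array([465.4, 301. ,  64.2]), [np.float64(0.5735895247691444), np.float64(0.5735895247691503)])
time_s: 2.4
ee_pos: [449.9, -5.4, 251.2]
eef_rot: [-0.0, -0.068, 0.998, 0.0]
force: [-0.7, 0.0, -0.9]
gripper_width: 1.001
finger_force: 0.0
(array([449.92025941,  -5.40732999, 251.23315162]), array([-8.69807750e-05, -6.80391992e-02,  9.97682645e-01,  7.15176695e-06]))
```

View pics/w1.png

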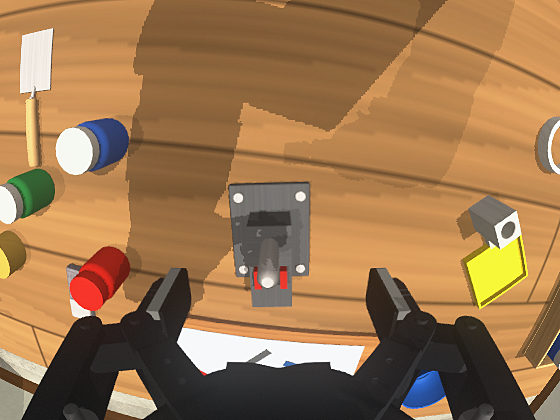

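Wrist view 1: post tip near (267,281), base bolts at (238,198), (300,196), (243,269), (300,268). The bore is near (508,230) and the red lid near (88,292). I'll take a second view from 90 mm further on.

```bash
python3 shift.py '[{"sx":-45, "sy":-6}, {"sx":-89, "sy":-12}, {"sx":-89, "sy":-12}, {"sx":-89, "sy":-12}]'
python3 - <<'E'
from h import *
import cv2,pickle
st=state();im=manip.get_image("wrist");cv2.imwrite("pics/w2.png",im[:,:,::-1]);pickle.dump(st,open("pics/w2.pkl","wb"));print(st)
st1=pickle.load(open("pics/w1.pkl","rb"))
w1=cv2.imread("pics/w1.png");w2=cv2.imread("pics/w2.png")
p1=proj([525,-8,135],st1);p2=proj([525,-8,135],st);print(p1,p2)
out=np.zeros((600,800,3),np.uint8)
def c(im,x,y,w,h,k):return cv2.resize(im[y:y+h,x:x+w],None,fx=k,fy=k,interpolation=cv2.INTER_CUBIC)
a=c(w1,220,175,100,140,4);out[:560,:400]=a
x,y=int(p2[0])-50,max(0,int(p2[1])-90);b=c(w2,x,y,100,140,4);out[:b.shape[0],400:800]=b;print(x,y)
cv2.imwrite("pics/c2.png",out)
E
```

```text
time_s: 2.95
ee_pos: [539.2, -5.0, 250.9]
eef_rot: [-0.001, -0.068, 0.998, 0.0]
force: [0.2, 0.3, -0.3]
gripper_width: 0.998
finger_force: 0.0
(array([539.21471901,  -5.00332986, 250.92782356]), array([-6.11550623e-04, -6.84332041e-02,  9.97655505e-01,  1.29563602e-04]))
[263.52868734 278.05757843] [275.95955752 184.7110552 ]
225 94
```

View pics/c2.png

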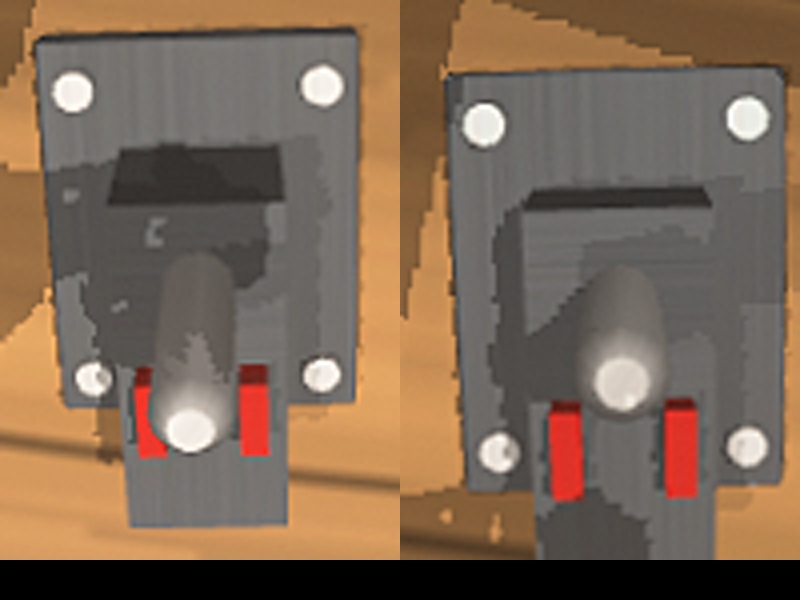

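Tip disc at w1 (266.9,282.1) and w2 (280.4,189.4); four bolts are visible in both. Triangulating.

Run:
```python
from h import *
import pickle
np.set_printoptions(precision=2,suppress=True)
s1,s2=[pickle.load(open(f"pics/w{i}.pkl","rb")) for i in (1,2)]
def P(a,b):
    return tri([ray("wrist",220+a[0]/4-.4,175+a[1]/4-.4,s1),ray("wrist",225+(b[0]-400)/4-.4,94+b[1]/4-.4,s2)])
print("tip",P((189,430),(623,383)))
B=[P(a,b)[0] for a,b in [((73,92),(484,124)),((322,86),(748,118)),((94,379),(499,453)),((322,376),(747,447))]]
print(np.array(B),np.mean(B,0))
for a,b in ((0,2),(1,3)): d=B[b]-B[a];print("yaw",np.arctan2(d[1],d[0]),np.linalg.norm(d))
for a,b in ((0,1),(2,3)): d=B[b]-B[a];print("yaw",np.arctan2(-d[0],d[1]),np.linalg.norm(d))
# pillar top rear edge / cheeks
for n,a,b in [("pillarL",(116,205),(523,208)),("pillarR",(286,202),(712,205)),("ckL",(153,458),(566,499)),("ckR",(255,456),(682,497))]: print(n,P(a,b))
print("red",tri([ray("wrist",88,292,s1),ray("top",346,186)]))
```

```text
tip (array([527.98,  -4.24, 136.57]), [np.float64(0.2722790930868666), np.float64(0.2722790930868667)])
[[489.36 -48.8   15.69]
 [477.24  26.17  15.84]
 [588.71 -32.99  14.3 ]
 [575.58  41.88  16.99]] [532.72  -3.44  15.71]
yaw 0.15787215464232215 100.61086870101725
yaw 0.15839795501009163 99.59678668684222
yaw 0.16026789241890532 75.94844221988357
yaw 0.17356854906329638 76.05720556761499
pillarL (array([505.89, -31.12,  60.68]), [np.float64(1.2109801285912758), np.float64(1.2109801285912767)])
pillarR (array([498.56,  16.01,  60.66]), [np.float64(0.4185577381546259), np.float64(0.4185577381546294)])
ckL (array([578.72, -11.19,  72.95]), [np.float64(0.31900496802186096), np.float64(0.31900496802186007)])
ckR (array([574.21,  18.57,  72.44]), [np.float64(0.09162191606725058), np.float64(0.0916219160672391)])
red (array([ 620.14, -231.99,   83.52]), [np.float64(1.3665083886225977), np.float64(1.366508388622755)])
```

```bash
python3 shift.py '[{"sx":20, "sy":60, "spin":-0.1}, {"sx":96, "sy":276, "sz":50, "spin":-0.53}, {"sx":96, "sy":276, "sz":50, "spin":-0.53}, {"sx":96, "sy":276, "sz":50, "spin":-0.53}, {"sx":96, "sy":276, "sz":50, "spin":-0.53}, {"sx":96, "sy":276, "sz":50, "spin":-0.53}, {"sx":96, "sy":276, "sz":50, "spin":-0.53}, {"sx":96, "sy":276, "sz":50, "spin":-0.53}, {"sx":96, "sy":276, "sz":50, "spin":-0.53}]'
cat > look.py <<'E'
import sys,cv2,pickle
from h import *
n=sys.argv[1];st=state();im=manip.get_image("wrist");cv2.imwrite(f"pics/{n}.png",im[:,:,::-1]);pickle.dump(st,open(f"pics/{n}.pkl","wb"))
E
python3 look.py w3
python3 shift.py '[{"sx":-40}, {"sx":-85}, {"sx":-85}, {"sx":-85}]'
python3 look.py w4
python3 - <<'E'
from h import *
import cv2,pickle
out=np.zeros((560,800,3),np.uint8)
for i,n in enumerate(("w3","w4")):
    st=pickle.load(open(f"pics/{n}.pkl","rb"));p=proj([465.4,301,70],st);im=cv2.imread(f"pics/{n}.png")
    x,y=int(p[0])-50,max(0,int(p[1])-60);print(n,p,x,y,st)
    b=cv2.resize(im[y:y+140,x:x+100],None,fx=4,fy=4,interpolation=cv2.INTER_CUBIC);out[:b.shape[0],400*i:400*i+b.shape[1]]=b
cv2.imwrite("pics/c3.png",out)
E
```

```text
time_s: 4.12
ee_pos: [407.5, 254.4, 201.5]
eef_rot: [0.0, -0.327, 0.945, -0.0]
force: [0.4, -0.2, 1.1]
gripper_width: 0.998
finger_force: 0.0
time_s: 4.68
ee_pos: [473.4, 307.1, 200.9]
eef_rot: [-0.001, -0.327, 0.945, -0.0]
force: [0.6, -0.6, 0.2]
gripper_width: 0.999
finger_force: 0.0
w3 [278.73573155 269.80560766] 228 209 (array([407.52891802, 254.35082258, 201.54064549]), array([ 2.16008150e-04, -3.26611862e-01,  9.45158528e-01, -3.57898663e-05]))
w4 [277.69947068 184.97600373] 227 124 (array([473.36886175, 307.14396898, 200.88168522]), array([-6.54888069e-04, -3.27229175e-01,  9.44944775e-01, -1.01378621e-04]))
```

View pics/c3.png

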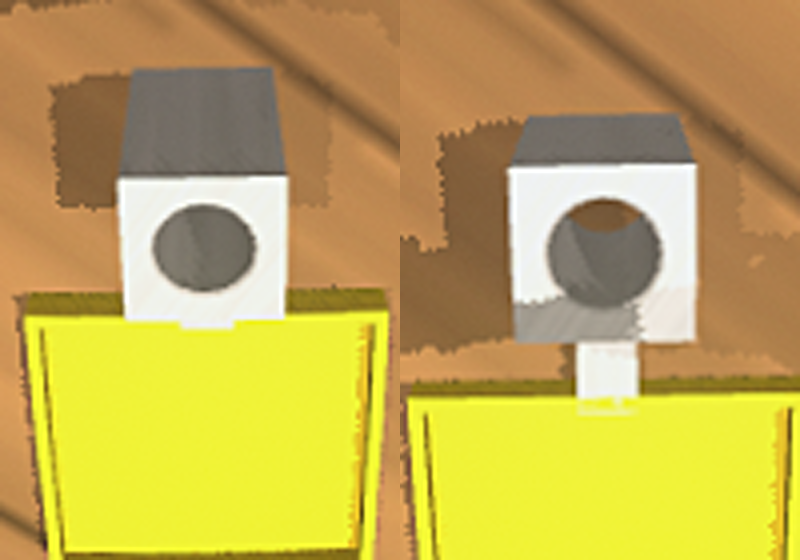

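Hub top corners and bore are clear in both: w3 crop bore (204,248), w4 crop bore (605,252).

Run:
```python
from h import *
import pickle
np.set_printoptions(precision=2,suppress=True)
s1,s2=[pickle.load(open(f"pics/w{i}.pkl","rb")) for i in (3,4)]
def P(a,b):
    return tri([ray("wrist",228+a[0]/4-.4,209+a[1]/4-.4,s1),ray("wrist",227+b[0]/4-.4,124+b[1]/4-.4,s2)])
b=P((204,248),(205,252));print("bore",b)
C=[P(*x)[0] for x in [((118,177),(109,166)),((287,177),(296,164)),((285,320),(295,341)),((127,321),(115,343))]]
print(np.array(C),np.mean(C,0))
d=C[1]-C[0];print("yaw from rear edge",np.arctan2(-d[0],d[1]))
t=[P(*x)[0] for x in [((25,318),(8,400)),((387,313),(400,395))]];d=t[1]-t[0];print(t,"yaw tray rim",np.arctan2(-d[0],d[1]))
q=s2[1];y=2*np.arctan2(q[2],q[1]);print("tool yaw-pi",y-np.pi)
R=Ro.from_quat(np.roll(q,-1)).as_matrix()
c=(b[0]+np.mean(C,0))/2
print("centre",c,"shift tool",R.T@(np.array([c[0],c[1],24])-s2[0]))
```

```text
bore (array([466.94, 302.21,  68.14]), [np.float64(0.12933648956376814), np.float64(0.12933648956379773)])
[[464.58 274.26  67.68]
 [439.26 305.28  69.26]
 [470.21 330.28  69.99]
 [495.27 299.52  69.28]] [467.33 302.34  69.05]
yaw from rear edge 0.6846588958998536
[array([544.5 , 294.66,  13.77]), array([476.75, 379.04,  12.98])] yaw tray rim 0.6765245808014074
tool yaw-pi 0.6667397932571903
centre [467.13 302.27  68.6 ] shift tool [  7.68  -0.01 176.89]
```

Hub top at z≈69 (should be 70), centre (467.1,302.3), yaw 0.68. Descending to grip.

```bash
python3 shift.py '[{"sx":8, "sz":60, "spin":-0.012}, {"sx":8, "sz":110, "spin":-0.012}, {"sx":8, "sz":150, "spin":-0.012}, {"sx":8, "sz":177, "spin":-0.012}, {"sx":8, "sz":177, "spin":-0.012}, {"sx":8, "sz":177, "spin":-0.012}]'
python3 shift.py '[{}, {}, {}, {}, {}, {}, {}, {}]' 0.0 80
```

```text
time_s: 5.48
ee_pos: [467.9, 302.9, 25.7]
eef_rot: [0.001, -0.333, 0.943, 0.0]
force: [0.2, 0.6, 0.1]
gripper_width: 0.999
finger_force: 0.0
time_s: 6.48
ee_pos: [468.0, 303.0, 25.2]
eef_rot: [0.001, -0.333, 0.943, -0.0]
force: [0.3, -1.6, 7.3]
gripper_width: 0.46
finger_force: 80.9
```

```bash
python3 shift.py '[{"sz":-15}, {"sz":-50}, {"sz":-100}, {"sz":-145}, {"sz":-160}, {"sz":-160}, {"sz":-160}]' 0.0 115
python3 look.py w5
python3 - <<'E'
from h import *
import cv2,pickle
st=pickle.load(open("pics/w5.pkl","rb"));p,q=st;R=Ro.from_quat(np.roll(q,-1)).as_matrix()
for z in (44.5,):
  g=p-R[:,2]*44.5; print(p,q,"expected bore px",proj(g,st))
im=cv2.imread("pics/w5.png")
cv2.imwrite("pics/c5.png",cv2.resize(im[160:380,150:410],None,fx=2.7,fy=2.7,interpolation=cv2.INTER_CUBIC))
E
```

```text
time_s: 7.35
ee_pos: [466.4, 302.3, 182.4]
eef_rot: [-0.002, -0.333, 0.943, -0.0]
force: [0.7, -1.1, -3.7]
gripper_width: 0.455
finger_force: 116.1
[466.35516064 302.30821066 182.39822393] [-1.57115559e-03 -3.33114714e-01  9.42884984e-01 -1.60343887e-04] expected bore px [277.39215793 328.75755191]
```

View pics/c5.png

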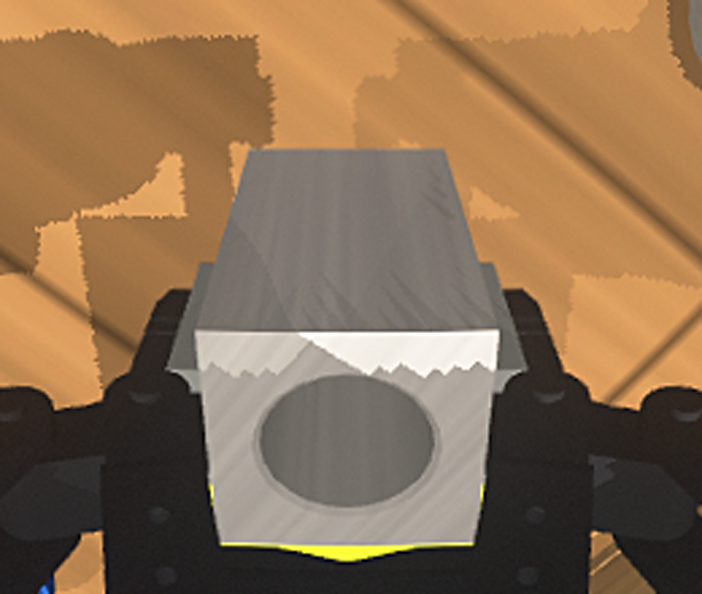

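Tray held; bore at full-image px (277.8,323.0), with all hub corners visible. I'll fit the hub pose in the tool frame.

```bash
cat > fit.py <<'E'
from h import *
import pickle
from scipy.optimize import least_squares
np.set_printoptions(precision=3,suppress=True)
st=pickle.load(open("pics/w5.pkl","rb"));p,q=st;RT=Ro.from_quat(np.roll(q,-1)).as_matrix()
# hub frame (x to tray) in world; rear = -x ; image left = tool -y
obj=np.array([[-20,-20,70],[-20,20,70],[20,-20,70],[20,20,70],[-20,-20,0],[-20,20,0],[0,0,70]],float)
px=np.array([(196,331),(498,330),(221,545),(474,544),(249,150),(444,150),(346,441)])/2.7+[150,160]-.3
F=np.diag([-1,1,-1.])  # hub axes in tool frame, nominal
def X(v): return (F@Ro.from_rotvec(v[:3]).as_matrix()@obj.T).T+v[3:]
def f(v): return np.ravel([proj(p+RT@x,st)-u for x,u in zip(X(v),px)])
s=least_squares(f,[0,0,0,0,0,25.]);v=s.x
print("rot",v[:3],"hub underside in tool",v[3:],"rms",np.sqrt(np.mean(s.fun**2)))
H=RT@F@Ro.from_rotvec(v[:3]).as_matrix();print("hub z in world",H[:,2],"yaw",np.arctan2(H[1,0],H[0,0]))
E
python3 fit.py
```

```text
rot [ 0.    -0.006  0.002] hub underside in tool [-0.01   0.326 26.873] rms 0.8790801754005814
hub z in world [-0.002 -0.002  1.   ] yaw 0.681174106889434
```

Held hub is level and centred on the tool axis within 0.3 mm. Carrying it over the post.

```bash
python3 shift.py '[{"sx":6, "sy":-12, "sz":-5, "spin":0.02}, {"sx":20, "sy":-38, "sz":-10, "spin":0.07}, {"sx":38, "sy":-74, "sz":-10, "spin":0.14}, {"sx":58, "sy":-112, "sz":-10, "spin":0.21}, {"sx":78, "sy":-150, "sz":-10, "spin":0.28}, {"sx":98, "sy":-188, "sz":-10, "spin":0.35}, {"sx":116, "sy":-224, "sz":-10, "spin":0.42}, {"sx":130, "sy":-250, "sz":-10, "spin":0.47}, {"sx":140, "sy":-268, "sz":-10, "spin":0.5}, {"sx":144, "sy":-277, "sz":-10, "spin":0.521}, {"sx":144, "sy":-277.5, "sz":-10, "spin":0.521}, {"sx":144, "sy":-277.5, "sz":-10, "spin":0.521}, {"sx":144, "sy":-277.5, "sz":-10, "spin":0.521}]'
python3 - <<'E'
from h import *
np.set_printoptions(precision=3,suppress=True)
p,q=state();R=Ro.from_quat(np.roll(q,-1)).as_matrix();print(p,2*np.arctan2(q[2],q[1])-np.pi,R[:,2],"shift",R.T@(np.array([528.5,-4.2,p[2]])-p))
E
python3 look.py w6
```

```text
time_s: 9.02
ee_pos: [529.5, -2.8, 194.3]
eef_rot: [-0.0, -0.08, 0.997, 0.0]
force: [0.5, 1.0, -3.7]
gripper_width: 0.452
finger_force: 116.2
[529.548  -2.845 194.303] 0.15941895964826802 [-0.  0. -1.] shift [ 1.25  -1.172 -0.   ]
```

```bash
python3 shift.py '[{"sx":1.2, "sy":-1.2, "sz":5}, {"sx":1.2, "sy":-1.2, "sz":15}, {"sx":1.2, "sy":-1.2, "sz":27}, {"sx":1.2, "sy":-1.2, "sz":33}, {"sx":1.2, "sy":-1.2, "sz":36}, {"sx":1.2, "sy":-1.2, "sz":36}]'
python3 shift.py '[{"sz":3}, {"sz":6}, {"sz":9}, {"sz":9}]'
```

```text
time_s: 9.82
ee_pos: [528.7, -4.9, 158.2]
eef_rot: [-0.0, -0.079, 0.997, 0.0]
force: [-0.7, 0.3, -3.8]
gripper_width: 0.451
finger_force: 116.2
time_s: 10.32
ee_pos: [528.5, -4.9, 149.0]
eef_rot: [-0.0, -0.079, 0.997, 0.0]
force: [0.1, 0.7, -3.0]
gripper_width: 0.458
finger_force: 116.2
```

Underside is about 15 mm down the post with no contact force. Continuing.

```bash
python3 shift.py '[{"sy":0.5, "sz":5}, {"sy":0.5, "sz":12}, {"sy":0.5, "sz":20}, {"sy":0.5, "sz":28}, {"sy":0.5, "sz":36}, {"sy":0.5, "sz":44}, {"sy":0.5, "sz":50}, {"sy":0.5, "sz":54}, {"sy":0.5, "sz":54}]'
python3 shift.py '[{"sz":2}, {"sz":4}, {"sz":6}, {"sz":7}, {"sz":7}]'
```

```text
time_s: 11.45
ee_pos: [528.5, -4.4, 95.1]
eef_rot: [-0.0, -0.079, 0.997, 0.0]
force: [0.1, 0.8, -3.6]
gripper_width: 0.454
finger_force: 116.2
time_s: 12.08
ee_pos: [528.6, -4.4, 88.2]
eef_rot: [-0.0, -0.079, 0.997, 0.0]
force: [-0.3, -0.2, -3.4]
gripper_width: 0.456
finger_force: 116.2
```

```bash
python3 shift.py '[{"sz":1}, {"sz":2}, {"sz":2}]'
python3 shift.py '[{"sz":1}, {"sz":2}, {"sz":2}]'
```

```text
time_s: 12.45
ee_pos: [528.6, -4.4, 86.2]
eef_rot: [-0.0, -0.079, 0.997, 0.0]
force: [-0.4, 0.3, -3.5]
gripper_width: 0.453
finger_force: 116.2
time_s: 12.82
ee_pos: [528.7, -4.5, 85.3]
eef_rot: [0.0, -0.079, 0.997, -0.0]
force: [-4.4, -0.1, 9.3]
gripper_width: 0.453
finger_force: 118.0
```

Seated: contact at z = 85.3, matching grasp height 25.2 + 60. Releasing.

```bash
python3 shift.py '[{}, {}, {}, {}, {}, {}]' 1.0
python3 shift.py '[{"sz":-20}, {"sz":-60}, {"sz":-110}, {"sz":-150}, {"sz":-170}, {"sz":-170}]'
python3 - <<'E'
from h import *
import cv2
st=state();print(st)
out=np.zeros((420,800,3),np.uint8)
w=manip.get_image("wrist")[:,:,::-1];cv2.imwrite("pics/w7.png",w)
import pickle;pickle.dump(st,open("pics/w7.pkl","wb"))
s=manip.get_image("scene")[:,:,::-1];cv2.imwrite("pics/s7.png",s)
out[:,:500]=w[:,30:530];out[:420,500:800]=cv2.resize(s[160:300,190:290],(300,420),interpolation=cv2.INTER_CUBIC)
cv2.imwrite("pics/c7.png",out)
E
```

```text
time_s: 13.58
ee_pos: [528.6, -4.4, 84.3]
eef_rot: [-0.0, -0.079, 0.997, 0.0]
force: [0.9, 0.8, 0.1]
gripper_width: 0.999
finger_force: 0.0
time_s: 14.32
ee_pos: [529.6, -4.6, 255.6]
eef_rot: [0.001, -0.079, 0.997, -0.0]
force: [0.2, -0.0, -1.3]
gripper_width: 1.001
finger_force: 0.0
(array([529.55281619,  -4.55778875, 255.64732498]), array([ 1.46044906e-03, -7.90331090e-02,  9.96870868e-01, -3.27488204e-04]))
```

View pics/c7.png

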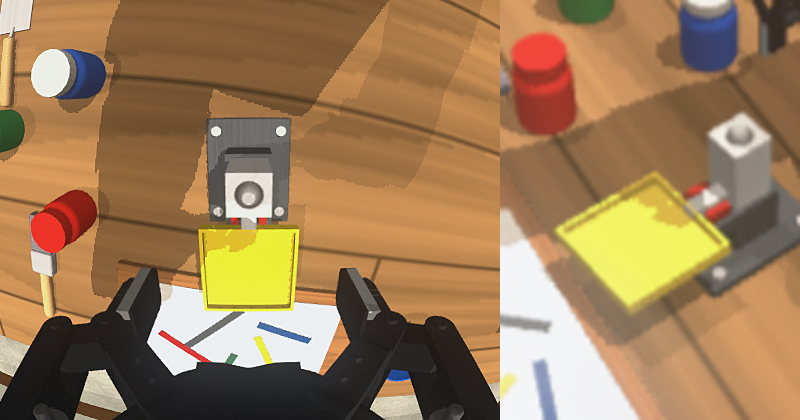

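Tray is home, arm between the cheeks. The red lid is around wrist px (80,231), with the brush beside it. I'll move near the jar, closing direction along x and away from the brush.

```bash
python3 shift.py '[{"sx":-63, "sy":-178, "sz":15, "spin":1.729}, {"sx":-63, "sy":-178, "sz":15, "spin":1.729}, {"sx":-63, "sy":-178, "sz":15, "spin":1.729}, {"sx":-63, "sy":-178, "sz":15, "spin":1.729}, {"sx":-63, "sy":-178, "sz":15, "spin":1.729}, {"sx":-63, "sy":-178, "sz":15, "spin":1.729}, {"sx":-63, "sy":-178, "sz":15, "spin":1.729}, {"sx":-63, "sy":-178, "sz":15, "spin":1.729}, {"sx":-63, "sy":-178, "sz":15, "spin":1.729}, {"sx":-63, "sy":-178, "sz":15, "spin":1.729}, {"sx":-63, "sy":-178, "sz":15, "spin":1.729}, {"sx":-63, "sy":-178, "sz":15, "spin":1.729}]'
python3 look.py w8
python3 shift.py '[{"sx":-30}, {"sx":-60}, {"sx":-60}, {"sx":-60}]'
python3 look.py w9
python3 - <<'E'
from h import *
import cv2,pickle
out=np.zeros((560,800,3),np.uint8)
for i,n in enumerate(("w8","w9")):
    st=pickle.load(open(f"pics/{n}.pkl","rb"));p=proj([619.5,-232,88],st);im=cv2.imread(f"pics/{n}.png")
    x,y=int(p[0])-65,max(0,int(p[1])-75);print(n,p,x,y,st)
    b=cv2.resize(im[y:y+180,x:x+130],None,fx=3,fy=3,interpolation=cv2.INTER_CUBIC);out[:b.shape[0],400*i:400*i+b.shape[1]]=b
    hsv=cv2.cvtColor(im,cv2.COLOR_BGR2HSV);m=cv2.inRange(hsv,(0,150,60),(6,255,255))|cv2.inRange(hsv,(174,150,60),(180,255,255))
    _,_,s,c=cv2.connectedComponentsWithStats(m);k=1+np.argmax(s[1:,4]);print("blob",s[k],c[k])
cv2.imwrite("pics/c8.png",out)
print("brush",plane(ray("top",364,168),5),plane(ray("top",359,185),5))
E
```

```text
time_s: 15.92
ee_pos: [618.6, -170.2, 238.5]
eef_rot: [-0.001, 0.707, 0.707, -0.0]
force: [0.1, 0.4, -0.3]
gripper_width: 0.998
finger_force: 0.0
time_s: 16.48
ee_pos: [618.7, -229.9, 239.1]
eef_rot: [-0.0, 0.707, 0.707, 0.0]
force: [-0.2, -0.1, 0.0]
gripper_width: 0.999
finger_force: 0.0
w8 [278.85623063 250.96380242] 213 175 (array([ 618.56466936, -170.17041956,  238.45299243]), array([-6.00597315e-04,  7.06717142e-01,  7.07495904e-01, -2.56901223e-04]))
blob [ 255  199   53   76 3338] [280.99490713 236.91252247]
w9 [278.63628273 193.366505  ] 213 118 (array([ 618.74221957, -229.86666727,  239.05178499]), array([-3.35343626e-04,  7.07047802e-01,  7.07165675e-01,  4.11672032e-05]))
blob [ 253  150   57   71 3212] [280.90473225 185.38947696]
brush [ 699.59526611 -304.32536298    5.        ] [ 641.0266869  -286.54602302    5.        ]
```

View pics/c8.png

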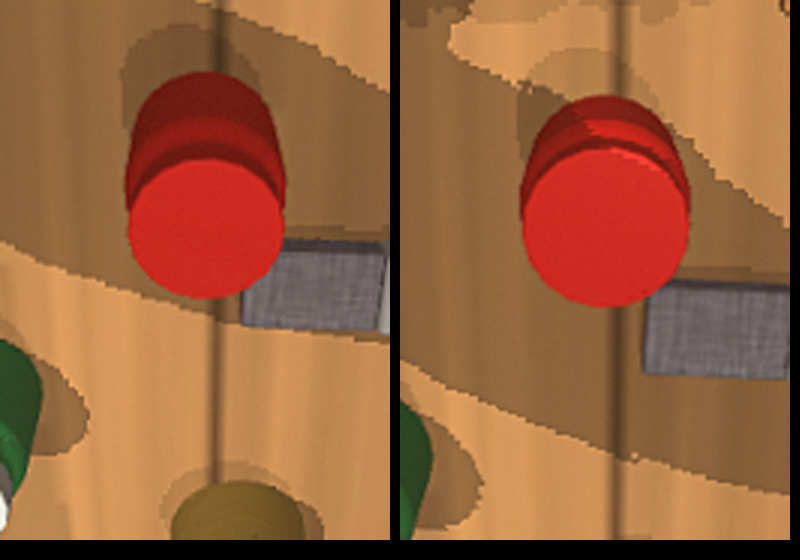

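Lid-top centre at w8 (281.4,250.7) and w9 (281.7,193.4); the brush ferrule's near edge is around w9 (428..476,213).

Run:
```python
from h import *
import pickle
np.set_printoptions(precision=2,suppress=True)
s1,s2=[pickle.load(open(f"pics/w{i}.pkl","rb")) for i in (8,9)]
print(tri([ray("wrist",281.4,250.7,s1),ray("wrist",281.7,193.4,s2)]))
for u,v in ((645,285),(790,290)): print("brush edge",plane(ray("wrist",213+(u-400)/3,118+v/3,s2),8))
```

```text
(array([ 622.22, -232.5 ,   86.4 ]), [np.float64(0.16548583179220025), np.float64(0.16548583179236256)])
brush edge [ 639.14 -280.2     8.  ]
brush edge [ 699.19 -282.49    8.  ]
```

```bash
python3 shift.py '[{"sx":-2.6, "sy":3.5, "sz":50}, {"sx":-2.6, "sy":3.5, "sz":100}, {"sx":-2.6, "sy":3.5, "sz":145}, {"sx":-2.6, "sy":3.5, "sz":180}, {"sx":-2.6, "sy":3.5, "sz":200}, {"sx":-2.6, "sy":3.5, "sz":209}, {"sx":-2.6, "sy":3.5, "sz":209}, {"sx":-2.6, "sy":3.5, "sz":209}]'
python3 shift.py '[{}, {}, {}, {}, {}, {}, {}]' 0.0 50
```

```text
time_s: 17.52
ee_pos: [623.2, -233.0, 31.5]
eef_rot: [0.001, 0.707, 0.707, 0.0]
force: [0.1, -0.3, 0.2]
gripper_width: 0.997
finger_force: 0.0
time_s: 18.4
ee_pos: [622.7, -233.1, 31.5]
eef_rot: [0.001, 0.707, 0.707, 0.0]
force: [-2.4, 1.3, 8.4]
gripper_width: 0.687
finger_force: 53.1
```

```bash
python3 shift.py '[{"sz":-12}, {"sz":-40}, {"sz":-75}, {"sz":-105}, {"sz":-120}, {"sz":-120}]'
python3 shift.py '[{"sx":10, "spin":-0.02}, {"sx":32, "sy":2, "spin":-0.04}, {"sx":62, "sy":4, "spin":-0.06}, {"sx":95, "sy":6, "spin":-0.08}, {"sx":128, "sy":8, "spin":-0.1}, {"sx":160, "sy":9, "spin":-0.12}, {"sx":190, "sy":11, "spin":-0.14}, {"sx":215, "sy":12, "spin":-0.16}, {"sx":233, "sy":13, "spin":-0.16}, {"sx":243, "sy":14, "spin":-0.16}, {"sx":246, "sy":14, "spin":-0.16}, {"sx":246, "sy":14, "spin":-0.16}, {"sx":246, "sy":14, "spin":-0.16}]'
```

```text
time_s: 19.15
ee_pos: [622.9, -233.1, 151.1]
eef_rot: [0.001, 0.707, 0.707, 0.0]
force: [-0.1, -0.3, -3.3]
gripper_width: 0.683
finger_force: 54.8
time_s: 20.78
ee_pos: [636.4, 12.4, 150.3]
eef_rot: [0.0, 0.649, 0.761, -0.0]
force: [-1.1, 0.3, -3.5]
gripper_width: 0.684
finger_force: 54.8
```

Run:
```python
from h import *
import cv2,pickle
st=state();out=np.zeros((420,800,3),np.uint8)
w=manip.get_image("wrist")[:,:,::-1];s=manip.get_image("scene")[:,:,::-1]
out[:,:500]=w[:,30:530];out[:,500:]=cv2.resize(s[140:310,170:291],(300,420),interpolation=cv2.INTER_CUBIC)
cv2.imwrite("pics/c10.png",out);print(st)
```

```text
(array([636.3864441 ,  12.35788001, 150.26487823]), array([ 3.16970558e-05,  6.48705506e-01,  7.61039526e-01, -7.20499711e-05]))
```

View pics/c10.png

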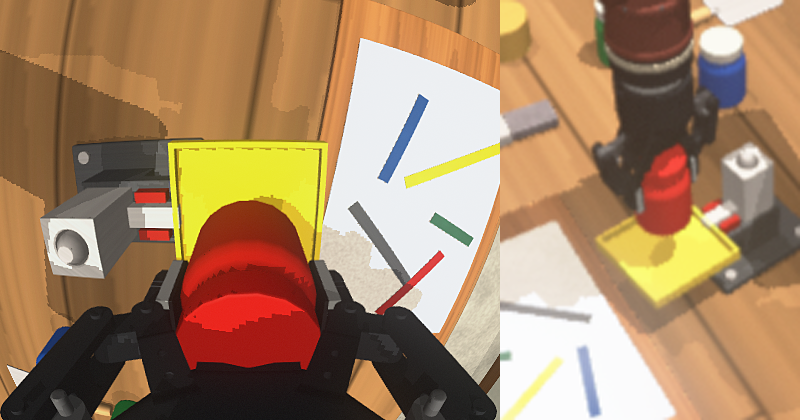

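Jar is centred over the yellow tray, with the left finger clear of the hub. Lowering.

```bash
python3 shift.py '[{"sx":1, "sz":10}, {"sx":1, "sz":22}, {"sx":1, "sz":34}, {"sx":1, "sz":44}, {"sx":1, "sz":49}, {"sx":1, "sz":50}, {"sx":1, "sz":50}]'
python3 shift.py '[{"sz":1}, {"sz":2}, {"sz":2.5}, {"sz":2.5}]'
```

```text
time_s: 21.75
ee_pos: [636.5, 14.1, 100.6]
eef_rot: [0.0, 0.648, 0.761, 0.0]
force: [-0.1, 0.3, -2.9]
gripper_width: 0.683
finger_force: 54.8
time_s: 22.25
ee_pos: [636.2, 14.1, 97.8]
eef_rot: [-0.0, 0.648, 0.761, -0.0]
force: [0.3, 0.8, -3.2]
gripper_width: 0.684
finger_force: 54.8
```

```bash
python3 shift.py '[{"sz":0.7}, {"sz":1.4}, {"sz":1.4}]'
python3 shift.py '[{"sz":0.5}, {"sz":1}, {"sz":1}]'
```

```text
time_s: 22.62
ee_pos: [636.2, 14.1, 96.6]
eef_rot: [0.0, 0.648, 0.761, 0.0]
force: [-0.4, 0.3, -0.6]
gripper_width: 0.68
finger_force: 55.0
time_s: 23.0
ee_pos: [636.3, 14.1, 96.5]
eef_rot: [0.0, 0.648, 0.761, 0.0]
force: [-3.3, -0.4, 8.9]
gripper_width: 0.682
finger_force: 55.9
```

Contact at z = 96.5 = 65 + 31.5, as expected. Releasing and retreating.

```bash
python3 shift.py '[{"sz":-0.7}, {"sz":-0.7}, {"sz":-0.7}, {"sz":-0.7}, {"sz":-0.7}, {"sz":-0.7}]' 1.0
python3 shift.py '[{"sz":-15}, {"sz":-50}, {"sz":-100}, {"sz":-145}, {"sz":-165}, {"sz":-165}, {"sz":-165}, {"sz":-165}]'
python3 - <<'E'
from h import *
import cv2
out=np.zeros((420,800,3),np.uint8)
w=manip.get_image("wrist")[:,:,::-1];s=manip.get_image("scene")[:,:,::-1]
out[:,:500]=w[:,30:530];out[:,500:]=cv2.resize(s[140:310,170:291],(300,420),interpolation=cv2.INTER_CUBIC)
cv2.imwrite("pics/c11.png",out)
E
```

```text
time_s: 23.75
ee_pos: [636.2, 14.1, 96.1]
eef_rot: [-0.0, 0.648, 0.761, -0.0]
force: [-0.2, -0.0, 0.2]
gripper_width: 1.001
finger_force: 0.0
time_s: 24.75
ee_pos: [635.6, 14.1, 259.8]
eef_rot: [-0.001, 0.648, 0.761, -0.001]
force: [-0.3, 0.6, 0.4]
gripper_width: 1.0
finger_force: 0.0
```

View pics/c11.png

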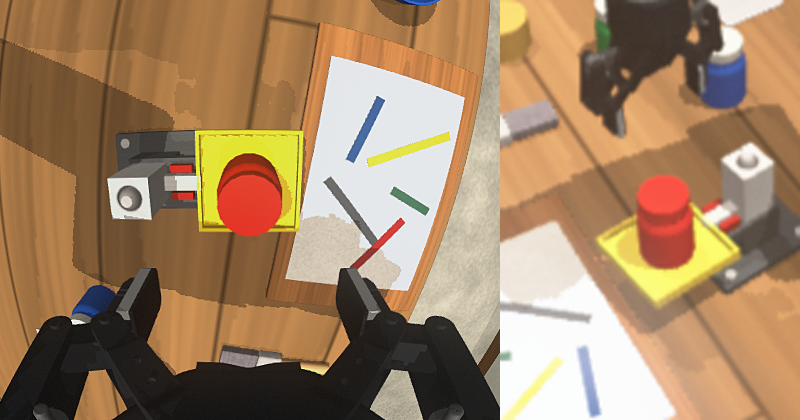

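The jar stands upright in the middle of the tray, the hub is home and the gripper is clear. Handing in.

```bash
python3 -c "
from station import manip
print(manip.finish_job())"
```

```text
the job is handed in; nothing more can be done
None
```

The job is handed in (no verdict returned): the side tray was lowered home on the post with its arm between the red cheeks, the red jar stands upright mid-tray with the gripper clear, and I noticed no bystander moved.

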